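# Clip the shoe horn to its tether bracket

### The arm

A 6-joint arm with a two-finger parallel gripper is mounted at the origin on the work surface. World frame = base frame: x ahead of the robot, y to its left, z up, the work surface at z = 0. Lengths are in mm, angles in rad, forces in N, time in s.
With the tool pointing down it reaches from about 350 to 975 mm from the base axis. Payload 7.1 kg.
Tool frame: the origin (TCP) lies on the mounting face of the last link; the fingertips stand 182 mm ahead of it and the grasp point (between the pads) lies 163 mm ahead of it (ctrl.finger_overhang is the distance from the TCP to the fingertips, in mm); z points along the fingers, y is the direction in which the jaws open and shut (so a half turn about z gives the same grasp; the last joint's range is limited). The gripper opens to 88 mm and grips with 3 to 60 N. Pads are 20 mm wide; open, the fingers measure 115 mm over their backs; the gripper's body (75 mm by 178 mm) begins 61 mm behind the grasp point.
Start: joints at [-1.22, 0.423, 1.63, -0, 1.089, -0.019], TCP at [225.91, -582.727, 404.675] pointing down, gripper open.
Joint ranges: [-3, 3], [-0.9, 2.11], [0.09, 2.58], [-1.31, 4.45], [0.11, 2.69], [-2.54, 2.54]. Speed limits (rad/s): [2.39, 2.39, 3.01, 3.14, 3.14, 3.14].

### API

Orientations are given as a rotation vector (axis times angle).
In Python, from workcell import ctrl, viewer, recognise gives the robot as it stands.
- The arm moves only by the shell command python3 -m handwheel 'ROWS'. ROWS is JSON, a list of rows, each an object of numbers: "gripper": the closure, from 0 (fully open) to 1 (shut); "tx", "ty", "tz": the shift along the tool's x, y, z in m; "rx", "ry", "rz": the turn, a rotation vector about the tool's x, y, z in degrees. In form: [{"gripper": .., "tx": .., "ty": .., "tz": .., "rx": .., "ry": .., "rz": ..}, ...]. A call has 1 to 8 rows; each row shifts and turns the commanded pose from where the row before left it, along the tool's axes as they then stand; what a row does not reach is not made up. A row lasts 1/8 s, in which the tool goes at most 62.5 mm and 10.7 degrees, less where a joint would pass 70% of its speed; a pose out of reach is approached as far as the arm can. A call with a gripper value outside its range is refused whole. The fingers move at their own pace and stop on an object; the grip force is fixed at half the most. Time passes only in rows, so rows that do not move let the fingers close. It gives the time, the measured TCP pose, the force and the opening at its end, in the units of the state.
- ctrl.get_obs(): the state, without advancing time (a new reading comes with each control period).
- viewer.get_image(name): name is "side" or "top" or "wrist"; returns a dict with "image" (420x560x3 uint8, red, green, blue), "range_z" (420x560 float32, mm along the optical axis (not along the pixel's ray), 0 where there is no reading), "vfov" (degrees; the focal length in pixels is half the picture's height over the tangent of half this angle, whatever the lens; pixels are square), "cx", "cy" (the principal point, pixels), "extrinsics" (4x4, takes a point from world to camera coordinates); the wrist camera has in their place "T_tool_cam" (4x4, takes a point from camera to tool coordinates, whose origin is the TCP and whose axes are the flange's). Camera axes: x right, y up, looking along -z (the intrinsics and any distortion apply to the point x, -y, -z); pixel columns grow to the right and rows downward; lengths in mm; the calibration is good to about 2 mm. A picture is of the moment at which its call begins: read the wrist's pose just before it.
- ctrl.close_job(): hands the job in, once; it reports no verdict.
Trained networks look in a picture, given as the dict that the camera call returned (one of the last four; its "shot" number tells which), for a name from the list of things; names that differ only in an ending like _2 or _b are one class to them, and where a whole thing is asked for, a point or a joint stands for the part that bears it (a point fixed in the world has none). Each returns a list of dicts, best first, with "p" (0 to 1); they miss things now and then, are a little off and sometimes report something else, mostly with a low value. They report only what shows in the picture. A call takes as long as a camera call. They do not tell look-alikes from the thing itself.
- recognise(picture, name): "xy" ([column, row] as shares, 0 to 1, of the picture: columns of its width, rows of its height, amid what is visible of it).
The state is a dict: "t": time; "qpos": joint angles; "qvel": joint speeds; "joint_torque": joint torques, N m; "ee_pos": TCP position; "orientation": TCP orientation; "ft_force": force on the tool from outside, world axes, zero at the start; "moment": the same for the moment, N m; "width": finger opening in mm.
Only numpy, scipy, OpenCV 4.12 (cv2) and the standard library are available. Lean on these libraries where they do the work, as an engineer would, in place of code of your own. Each camera call takes 0.05 s, during which the arm holds its last target.

### The job

Clip the wooden shoe horn back on its tether bracket: press the sprung gate of the horn's snap hook sideways against the bracket's upright bar until the bar is inside and the gate has sprung shut. Then draw the horn back until the bar is seated in the closed end of the hook and keep a steady pull of about 12 N for half a second, never loading the bracket beyond 20 N. Leave the horn lying on the counter, clipped on and let go, and leave the dispenser, stain stick and pail where they are.

Things in the scene. Friction and masses are not known exactly. Their poses are not given: they have to be found in the camera images.
- horn_grip (a point): Centre of the loose wooden shoe horn's grip, 9 mm above the counter it lies flat on; x runs along the horn to its snap hook, z up. The handle here is a straight bar 20 mm wide (y), 18 mm high, from 68 mm behind to 28 mm ahead of this point; the blade (45 mm wide, 8 mm high) goes back to 180 mm behind. Weight 0.1 to 0.2 kg, about balanced here.
- hook_seat (a point): On the horn's axis, 116 mm ahead of horn_grip, same axes: centre of an 8 mm bar seated in the hook's closed end. The flat hook is 8 mm round steel; from here, centre lines: end bar x = +8 mm, rear bar x = -66, spine y = +18 (x -62 to 0). On the side y = -18: gate, then solid nose from x = -8 forward. Clear inside: 28 mm wide, x = -62 to +4.
- gate_entry (a point): Best spot on the shut gate's centre line to press a bar in: 92 mm ahead of horn_grip and at y = -18 mm of it, same axes (-24, -18 from hook_seat); good for 9 mm either way along x. The gate swings only inwards (+y). When the bar's centre is 11 to 13 mm inside this line, draw the horn back along -x by 14 to 34 mm: the bar slides to the closed end and the gate springs shut.
- gate (a joint): Angle (rad) of the hook's sprung gate: 0 shut, grows as it is pressed inwards, at most 0.68. The gate is 6 mm thick, pivot 62 mm behind hook_seat, free end 10 mm behind it. The spring resists with 0.10 Nm when shut plus 0.20 Nm per rad: pressing at gate_entry takes about 3 to 9 N. Bar at rest in the closed end: 0.
- loop_mid (a point): Middle place of the bracket's upright steel bar, 10 mm above the counter; z up. The bar (8 mm thick, 60 mm tall) is clamped up to 9 mm from here towards +x or -x, never in y: this is not measured, find it by touch or sight. Its top bends level along +x into a plate (8 mm thick, 56 mm wide, 74 mm high), near face 58 mm from here. Rigid; the hook clips on to the bar.
- bracket: The whole steel bracket, fixed to the counter: plate, foot (reaching 115 mm along x) and clamped bar; origin on the counter under loop_mid, same axes.
- dispenser: Empty stainless push-pump dispenser, 72 mm across, 178 mm tall, upright, spout 48 mm out along -x; origin under its centre. To be left alone.
- stick: Capped yellow plastic stain stick lying flat, 106 x 36 x 21 mm, long along x; origin under it. To be left alone.
- pail: Small galvanized pail of clothespins, 134 mm across the rim, 118 mm tall, about 135 mm with the pins; origin under its centre. To be left alone.
There are look-alikes about, which are no part of the job. Leave any orange or red look-alike of the bracket alone.

How it is judged:
By the outcome, as a careful person would: the job done as asked, in the order asked, and still so for the second after the job is handed in, with the robot touching nothing.
It also fails if it takes over 58 s, if anything falls off the work surface, if the arm or the gripper's body presses on something with over 40 N, if the wrist force passes 120 N, or if a joint passes its speed limit or range.

## Working session

There is one attempt and no reset: what is moved stays moved. The work goes in short steps, Python scripts to look and compute and a shell command to move; the robot and the scene stay as the last step left them, time stands still between calls to the robot, and variables do not carry over. Pictures are saved under pics/ and viewed, and the job is handed in when it is done.

```bash
ls; mkdir -p pics
cat > h.py <<'E'
import numpy as np, cv2
from workcell import ctrl, viewer, recognise
from scipy.spatial.transform import Rotation as R
def intr(p):
    H,W=p["image"].shape[:2]; f=H/2/np.tan(np.radians(p["vfov"])/2)
    return f,p["cx"],p["cy"]
def camT(p,obs=None):
    if "extrinsics" in p: return np.linalg.inv(np.array(p["extrinsics"]))
    T=np.eye(4); T[:3,:3]=R.from_rotvec(obs["orientation"]).as_matrix(); T[:3,3]=obs["ee_pos"]
    return T@np.array(p["T_tool_cam"])
def ray(p,uv,obs=None):
    f,cx,cy=intr(p); T=camT(p,obs)
    d=np.array([(uv[0]-cx)/f,-(uv[1]-cy)/f,-1.]); return T[:3,3],T[:3,:3]@d
def onz(p,uv,z,obs=None):
    o,d=ray(p,uv,obs); return o+d*(z-o[2])/d[2]
def cloud(p,obs=None):
    f,cx,cy=intr(p); T=camT(p,obs); r=p["range_z"]; v,u=np.mgrid[:r.shape[0],:r.shape[1]]
    P=np.stack([(u-cx)/f*r,-(v-cy)/f*r,-r],-1)@T[:3,:3].T+T[:3,3]; P[r<=0]=np.nan
    return P
def proj(p,X,obs=None):
    f,cx,cy=intr(p); T=np.linalg.inv(camT(p,obs)); q=T[:3,:3]@np.array(X)+T[:3,3]
    return cx+f*q[0]/-q[2], cy-f*q[1]/-q[2]
def save(n,img): cv2.imwrite("pics/"+n,cv2.cvtColor(img,cv2.COLOR_RGB2BGR))
E
python3 - <<'E'
from h import *
o=ctrl.get_obs(); print({k:np.round(v,3).tolist() for k,v in o.items()})
for n in ["top","side","wrist"]:
    o=ctrl.get_obs();p=viewer.get_image(n); save(n+"0.png",p["image"]); print(n,p["vfov"],p["cx"],p["cy"],[k for k in p])
    np.savez("/tmp/%s0.npz"%n,**{k:v for k,v in p.items()},ee=o["ee_pos"],ori=o["orientation"])
    C=cloud(p,o)
    for nm in ["horn_grip","hook_seat","gate_entry","loop_mid","bracket","dispenser","stick","pail"]:
        for d in recognise(p,nm)[:4]:
            uv=np.array(d["xy"])*[560,420]; X=C[int(min(uv[1],419)),int(min(uv[0],559))]
            print(nm,round(d["p"],2),uv.round(),X.round())
print(np.round(p["T_tool_cam"],3))
E
```

```text
pics
{'t': 0.0, 'qpos': [-1.22, 0.424, 1.631, 0.0, 1.089, -0.019], 'qvel': [-0.0, -0.0, 0.001, 0.0, 0.0, -0.001], 'joint_torque': [0.001, -54.464, -27.367, 0.064, 0.023, -0.0], 'ee_pos': [225.823, -582.491, 403.941], 'orientation': [-3.087, -0.577, 0.0], 'ft_force': [-0.509, -0.352, -0.184], 'moment': [0.015, 0.038, 0.015], 'width': 87.695}
top 45.15136159180381 277.5990196938962 199.31523571080066 ['image', 'range_z', 'vfov', 'cx', 'cy', 'extrinsics', 'shot']
horn_grip 0.74 [338. 286.] [ 386. -158.   14.]
hook_seat 0.8 [336. 285.] [ 385. -155.    2.]
gate_entry 0.94 [334. 287.] [ 380. -150.    1.]
loop_mid 0.75 [342. 133.] [ 750. -154.   74.]
loop_mid 0.61 [239. 105.] [817.  97.  62.]
loop_mid 0.59 [283. 160.] [692. -16.   7.]
loop_mid 0.56 [201. 163.] [679. 189.   5.]
bracket 0.97 [283. 162.] [690. -14.   4.]
bracket 0.64 [235. 109.] [803. 104.  65.]
bracket 0.59 [340. 136.] [ 747. -149.   63.]
dispenser 0.71 [423. 215.] [ 556. -331.  133.]
stick 0.94 [206. 238.] [495. 168.  16.]
pail 0.77 [101. 207.] [556. 395. 122.]
side 48.940482452760875 273.1256709306581 218.76745895274206 ['i
[... 214 characters left out ...]
5 [347. 211.] [824. 120.   6.]
loop_mid 0.8 [347. 275.] [ 747. -183.   42.]
loop_mid 0.8 [285. 192.] [658. 156.  50.]
loop_mid 0.78 [301. 235.] [676. -32.  42.]
bracket 0.94 [280. 195.] [650. 182.  30.]
bracket 0.91 [347. 273.] [nan nan nan]
bracket 0.9 [346. 213.] [806.  76.  31.]
bracket 0.87 [302. 234.] [678. -32.  45.]
dispenser 0.63 [265. 326.] [ 560. -381.  110.]
stick 0.79 [225. 204.] [498. 156.  19.]
pail 0.78 [245. 150.] [563. 336.  96.]
wrist 63.701664921576125 277.4612252355884 204.88609400946314 ['image', 'range_z', 'vfov', 'cx', 'cy', 'T_tool_cam', 'shot']
[[-0.     0.968  0.25  66.969]
 [ 1.     0.     0.     0.481]
 [ 0.     0.25  -0.968 19.886]
 [ 0.     0.     0.     1.   ]]
```

View pics/top0.png

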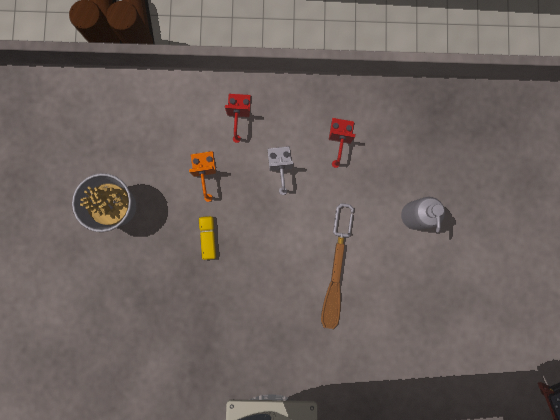

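View pics/side0.png

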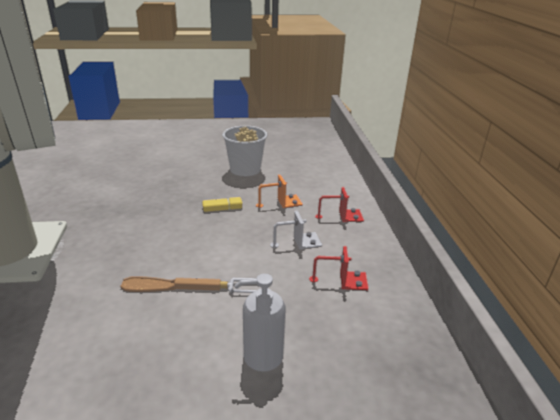

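Run:
```python
import cv2,numpy as np
a=cv2.imread("pics/top0.png"); b=cv2.imread("pics/side0.png")
cv2.imwrite("pics/topc.png",cv2.resize(a[80:310,170:390],None,fx=2.6,fy=2.6,interpolation=cv2.INTER_CUBIC))
cv2.imwrite("pics/sidec.png",cv2.resize(b[160:310,130:390],None,fx=3,fy=3,interpolation=cv2.INTER_CUBIC))
```

```text
(no output)
```

View pics/topc.png

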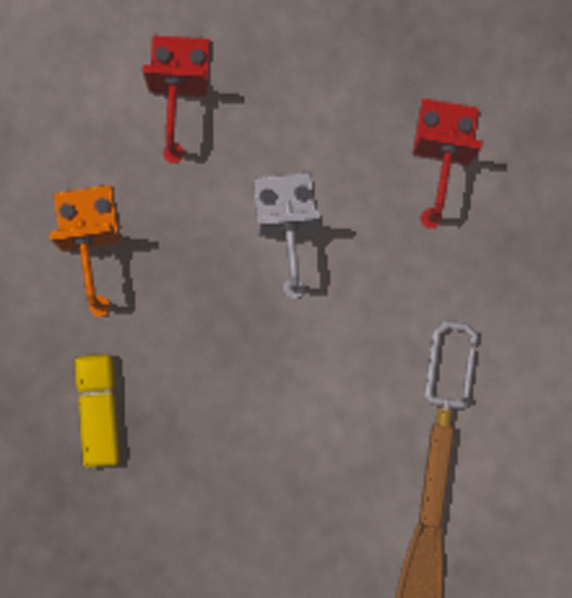

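View pics/sidec.png

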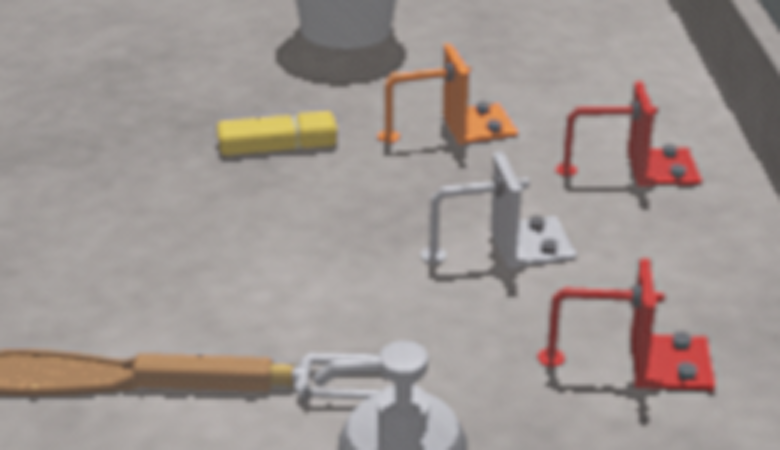

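The candidates for the bracket, by bar foot in the top view, are grey (283,190), orange (208,199), red (236,139) and red (336,164). The grey steel one is meant, since orange and red are look-alikes; the crop confirms its bar toward the robot and its plate behind. The horn is at about (330,325) to (344,205). I'll measure it next.

Run:
```python
from h import *
p=dict(np.load("/tmp/top0.npz")); 
for nm,uv,z in [("blade end",(331,327),5),("handle a",(335,285),15),("handle b",(341,240),15),("hook end",(345,206),12),("L spine",(335.5,222),12),("R",(353,222),12),("bar foot",(283,191),0),("bar top",(282.5,189),64),("top plate L",(269,166),74),("plate R",(292.5,163),74)]:
    print(nm,onz(p,uv,z).round(1))
img=p["image"].astype(int); C=cloud(p)
# wood mask
r,g,b=img[...,0],img[...,1],img[...,2]
m=(r-b>40)&(C[...,0]>250)&(C[...,0]<650)&(C[...,1]<-50)&(C[...,1]>-260)
v,u=np.nonzero(m); X=np.array([onz(p,(a,c),9) for a,c in zip(u,v)])
c=X.mean(0);w=np.linalg.eigh(np.cov((X-c)[:,:2].T))[1][:,1]; w*=np.sign(w[0]);print(len(X),c,w,np.degrees(np.arctan2(w[1],w[0])))
s=(X-c)[:,:2]@w; t=(X-c)[:,:2]@[-w[1],w[0]]
for lo in np.arange(s.min(),s.max(),10):
    k=(s>=lo)&(s<lo+10); print(round(lo),round(t[k].mean(),1),round(np.ptp(t[k]),1), X[k].mean(0)[:2].round(1))
o=ctrl.get_obs(); print(R.from_rotvec(o["orientation"]).as_matrix().round(3))
```

```text
blade end [ 283.4 -143.5    5. ]
handle a [ 385.7 -150.5   15. ]
handle b [ 495.5 -163.8   15. ]
hook end [ 580.  -173.1   12. ]
L spine [ 539.7 -150.    12. ]
R [ 540.8 -193.4   12. ]
bar foot [614.8 -18.5   0. ]
bar top [612.3 -15.6  64. ]
top plate L [665.2  18.   74. ]
plate R [673.9 -37.7  74. ]
1047 [ 371.22120393 -147.3744443     9.        ] [ 0.99189868 -0.12703155] -7.298090599110947
-90 -0.2 34.4 [ 287.1 -136.8]
-80 -0.3 40.3 [ 296.8 -138.1]
-70 -0.1 42.7 [ 306.5 -139.2]
-60 -0.2 43.8 [ 316.4 -140.6]
-50 0.2 42.5 [ 326.3 -141.4]
-40 0.2 40.1 [ 336.3 -142.7]
-30 0.3 37.7 [ 346.2 -143.8]
-20 0.6 35.3 [ 356.2 -144.8]
-10 0.6 32.2 [ 366.1 -146.1]
0 0.4 28.1 [ 375.9 -147.6]
10 -0.4 25.3 [ 385.7 -149.6]
20 -1.0 20.5 [ 395.5 -151.5]
30 -0.4 18.7 [ 405.6 -152.2]
40 -0.6 19.5 [ 415.7 -153.6]
50 -0.1 18.8 [ 425.8 -154.5]
60 -0.8 19.8 [ 435.5 -156.4]
70 0.5 18.5 [ 445.5 -156.4]
80 -0.6 18.5 [ 455.4 -158.8]
90 0.4 19.9 [ 465.6 -159. ]
100 -0.5 18.5 [ 475.2 -161.2]
110 0.5 17.8 [ 484.7 -161.4]
120 0.6 12.9 [ 495.3 -162.7]
130 0.9 12.6 [ 501.6 -163.1]
[[ 0.932  0.361  0.   ]
 [ 0.361 -0.932 -0.   ]
 [-0.     0.    -1.   ]]
```

```bash
python3 -m handwheel '[{"tx":0.047,"ty":-0.0334},{"tx":0.047,"ty":-0.0334},{"tx":0.047,"ty":-0.0334},{"tx":0.047,"ty":-0.0334},{"tx":0.047,"ty":-0.0334},{"tx":0.047,"ty":-0.0334},{"tx":0.047,"ty":-0.0334},{"tx":0.047,"ty":-0.0334}]'
```

```text
$[0]: bad value
```

```bash
python3 -m handwheel '[{"tx":0.047,"ty":-0.0334},{"tx":0.047,"ty":-0.0334},{"tz":0.03,"rz":9.4},{"tz":0.03,"rz":9.4},{"rz":9.4},{"tz":0.0}]'
```

```text
$[0]: bad value
```

```bash
python3 -m handwheel '[{"gripper":0,"tx":0.047,"ty":-0.0334,"tz":0,"rx":0,"ry":0,"rz":0},{"gripper":0,"tx":0.047,"ty":-0.0334,"tz":0,"rx":0,"ry":0,"rz":0},{"gripper":0,"tx":0.047,"ty":-0.0334,"tz":0,"rx":0,"ry":0,"rz":0},{"gripper":0,"tx":0.047,"ty":-0.0334,"tz":0,"rx":0,"ry":0,"rz":0},{"gripper":0,"tx":0.047,"ty":-0.0334,"tz":0,"rx":0,"ry":0,"rz":0},{"gripper":0,"tx":0.047,"ty":-0.0334,"tz":0,"rx":0,"ry":0,"rz":0},{"gripper":0,"tx":0.047,"ty":-0.0334,"tz":0,"rx":0,"ry":0,"rz":0},{"gripper":0,"tx":0.047,"ty":-0.0334,"tz":0,"rx":0,"ry":0,"rz":0}]'
```

```text
t: 2.35
ee_pos: [480.8, -196.0, 405.0]
orientation: [3.088, 0.577, 0.001]
ft_force: [1.4, -0.4, 0.4]
width: 87.8
```

```bash
python3 -m handwheel '[{"gripper":0,"tx":0.047,"ty":-0.033,"tz":0,"rx":0,"ry":0,"rz":0},{"gripper":0,"tx":0.047,"ty":-0.033,"tz":0,"rx":0,"ry":0,"rz":0},{"gripper":0,"tx":0,"ty":0,"tz":0.03,"rx":0,"ry":0,"rz":9.4},{"gripper":0,"tx":0,"ty":0,"tz":0.03,"rx":0,"ry":0,"rz":9.4},{"gripper":0,"tx":0,"ty":0,"tz":0,"rx":0,"ry":0,"rz":9.4},{"gripper":0,"tx":0,"ty":0,"tz":0,"rx":0,"ry":0,"rz":0}]'
python3 - <<'E'
from h import *
o=ctrl.get_obs();p=viewer.get_image("wrist"); save("wrist1.png",p["image"])
np.savez("/tmp/wrist1.npz",**p,**{"ori":o["orientation"],"ee":o["ee_pos"]}); print(o["ee_pos"],R.from_rotvec(o["orientation"]).as_matrix().round(3))
C=cloud(p,o)
for nm in ["horn_grip","hook_seat","gate_entry","loop_mid"]:
    for d in recognise(p,nm)[:3]:
        uv=np.array(d["xy"])*[560,420]; print(nm,round(d["p"],2),uv.round(1),onz(p,uv,9,o).round(1))
E
```

```text
t: 3.1
ee_pos: [543.8, -102.1, 344.4]
orientation: [-3.136, 0.19, 0.001]
ft_force: [-0.2, 0.7, 1.1]
width: 87.7
[ 543.76301948 -102.12387583  344.39671165] [[ 0.993 -0.121 -0.001]
 [-0.121 -0.993  0.   ]
 [-0.001 -0.    -1.   ]]
horn_grip 0.77 [340.9 257.4] [ 467.7 -157.8    9. ]
hook_seat 0.8 [336.  255.9] [ 470.  -153.1    9. ]
gate_entry 0.7 [341.6 252.8] [ 472.6 -158.9    9. ]
loop_mid 0.89 [307.3  18.7] [ 687.6 -145.8    9. ]
loop_mid 0.86 [137.7  40. ] [688.7   0.    9. ]
```

View pics/wrist1.png

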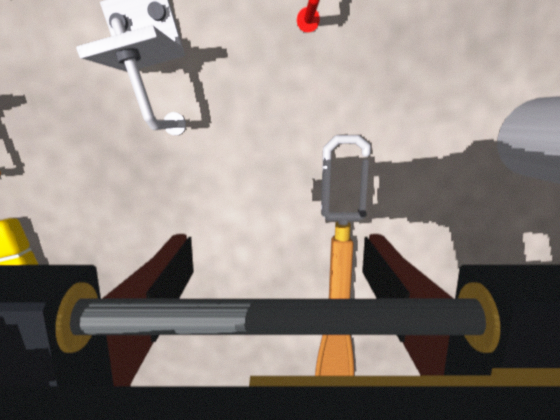

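The wrist view shows the grey bracket's bar foot at (174,123), its bent top at (153,124), and its plate along (80,52)–(182,38). The horn's hook spans (347,136) to (345,217).

Run:
```python
from h import *
p=dict(np.load("/tmp/wrist1.npz")); a=p["image"]
z=lambda y0,y1,x0,x1,f: cv2.resize(a[y0:y1,x0:x1],None,fx=f,fy=f,interpolation=cv2.INTER_CUBIC)
A=z(0,150,60,230,4); B=z(125,245,300,400,5)
save("w1a.png",A); save("w1b.png",B)
```

```text
(no output)
```

View pics/w1a.png

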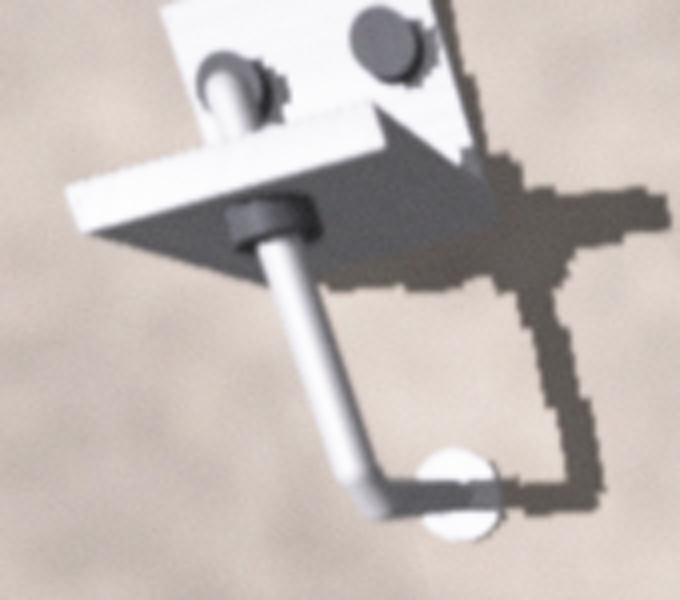

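View pics/w1b.png

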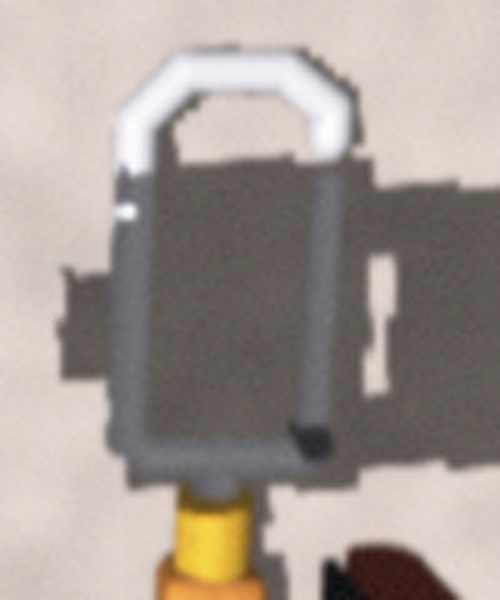

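```bash
cat >> h.py <<'E'
def load(n):
    p=dict(np.load("/tmp/%s.npz"%n)); o={"ee_pos":p["ee"],"orientation":p["ori"]}; return p,o
E
python3 - <<'E'
from h import *
p,o=load("wrist1")
q=lambda x,y:(60+x/4,y/4)
print("disc z1",onz(p,q(458,495),1,o)); 
for z in (54,58,62): print("bend",z,onz(p,q(362,492),z,o))
print("near arm",onz(p,q(350,470),60,o),"arm at plate",onz(p,q(285,250),60,o))
print("plate top near corners",onz(p,q(88,232),74,o),onz(p,q(385,148),74,o))
h=lambda x,y:(300+x/5,125+y/5)
for n,a,z in [("endbar c",(235,72),9),("rearbar c",(215,455),9),("spine lo",(130,400),9),("spine hi",(137,150),9),("gate lo",(312,400),9),("gate hi",(328,180),9),("ferrule front",(213,490),9),("ferrule back",(212,568),9)]:
    print(n,onz(p,h(*a),z,o).round(1))
C=cloud(p,o); v,u=124,np.arange(150,190)
print([(int(a),C[v,a].round(0).tolist()) for a in range(150,190,3)])
img=p["image"].astype(int); m=(img[...,0]-img[...,2]>70); m[:235]=0; m[295:]=0; m[:,:310]=0; m[:,370:]=0
for v in range(238,294,6):
    u=np.nonzero(m[v])[0]
    if len(u): print(v,u.min(),u.max(), onz(p,((u.min()+u.max())/2,v),14,o).round(1))
E
```

```text
disc z1 [616.46347323 -15.1827919    1.        ]
bend 54 [618.29749731 -12.49291515  54.        ]
bend 58 [618.18190302 -13.95308677  58.        ]
bend 62 [618.06630874 -15.41325838  62.        ]
near arm [622.37378575 -13.29382819  60.        ] arm at plate [661.88636495  -9.93236996  60.        ]
plate top near corners [666.09163664  17.70625285  74.        ] [672.89779214 -35.81450066  74.        ]
endbar c [ 583.4 -172.     9. ]
rearbar c [ 510.7 -163.1    9. ]
spine lo [ 523.8 -147.6    9. ]
spine hi [ 571.4 -153.     9. ]
gate lo [ 519.5 -182.4    9. ]
gate hi [ 561.6 -187.9    9. ]
ferrule front [ 503.7 -162.1    9. ]
ferrule back [ 487.6 -160.8    9. ]
[(150, [617.0, -14.0, 60.0]), (153, [617.0, -16.0, 59.0]), (156, [617.0, -18.0, 58.0]), (159, [617.0, -19.0, 53.0]), (162, [617.0, -19.0, 48.0]), (165, [616.0, -19.0, 41.0]), (168, [616.0, -20.0, 34.0]), (171, [616.0, -19.0, 24.0]), (174, [616.0, -19.0, 16.0]), (177, [616.0, -18.0, 5.0]), (180, [616.0, -20.0, 1.0]), (183, [615.0, -23.0, 1.0]), (186, [615.0, -25.0, -0.0]), (189, [615.0, -28.0, 0.0])]
238 332 349 [ 490.4 -158.2   14. ]
244 331 352 [ 484.  -158.7   14. ]
250 331 352 [ 477.8 -158.2   14. ]
256 331 351 [ 471.5 -157.3   14. ]
262 330 351 [ 465.2 -156.3   14. ]
268 330 351 [ 458.7 -155.8   14. ]
274 330 350 [ 452.3 -154.9   14. ]
280 330 350 [ 445.7 -154.4   14. ]
286 330 350 [ 439.1 -153.9   14. ]
292 329 349 [ 432.5 -152.4   14. ]
```

```bash
python3 -m handwheel '[{"gripper":0,"tx":-0.030,"ty":0.0325,"tz":0,"rx":0,"ry":0,"rz":0},{"gripper":0,"tx":-0.030,"ty":0.0325,"tz":0,"rx":0,"ry":0,"rz":0},{"gripper":0,"tx":0,"ty":0,"tz":0.04,"rx":0,"ry":0,"rz":0},{"gripper":0,"tx":0,"ty":0,"tz":0.04,"rx":0,"ry":0,"rz":0},{"gripper":0,"tx":0,"ty":0,"tz":0,"rx":0,"ry":0,"rz":0}]'
python3 - <<'E'
from h import *
o=ctrl.get_obs();p=viewer.get_image("wrist"); save("wrist2.png",p["image"])
np.savez("/tmp/wrist2.npz",**p,**{"ori":o["orientation"],"ee":o["ee_pos"]}); print(o["ee_pos"],R.from_rotvec(o["orientation"]).as_matrix().round(3))
for d in (0,16): 
    X=np.array([460.3,-157.2,18])+d*np.array([.9925,-.122,0]); print(proj(p,X,o))
T=camT(p,o); 
g=np.array(o["ee_pos"])+[0,0,-182]; print("tip",proj(p,g,o))
E
```

```text
t: 3.98
ee_pos: [475.2, -159.2, 262.9]
orientation: [-3.134, 0.191, 0.008]
ft_force: [-0.8, 0.6, -0.2]
width: 88.0
[ 475.19118888 -159.19874954  262.94696946] [[ 0.993 -0.122 -0.005]
 [-0.122 -0.993  0.002]
 [-0.005 -0.001 -1.   ]]
(np.float64(276.42782884559523), np.float64(236.58418744149995))
(np.float64(276.41262117103594), np.float64(214.80373751658283))
tip (np.float64(276.15552193822293), np.float64(251.3135864108246))
```

View pics/wrist2.png

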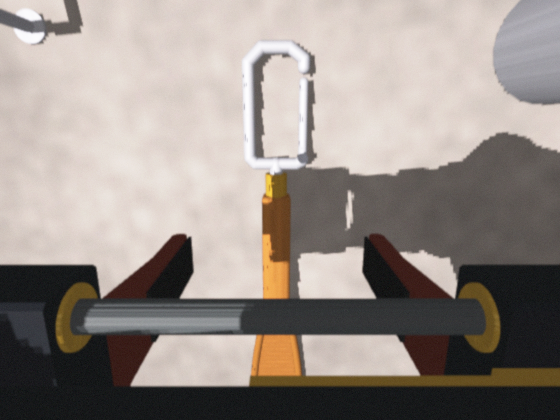

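The wrist view shows the handle centred at column 276 between the fingers, with the gate on the right of the hook. Next I descend and grip.

```bash
python3 -m handwheel '[{"gripper":0,"tx":0,"ty":0,"tz":0.03,"rx":0,"ry":0,"rz":0},{"gripper":0,"tx":0,"ty":0,"tz":0.03,"rx":0,"ry":0,"rz":0},{"gripper":0,"tx":0,"ty":0,"tz":0.018,"rx":0,"ry":0,"rz":0},{"gripper":0,"tx":0,"ty":0,"tz":0,"rx":0,"ry":0,"rz":0},{"gripper":0,"tx":0,"ty":0,"tz":0,"rx":0,"ry":0,"rz":0}]'
```

```text
t: 4.65
ee_pos: [476.8, -159.6, 187.7]
orientation: [3.135, -0.192, 0.002]
ft_force: [-0.9, -0.3, 0.5]
width: 87.7
```

```bash
python3 -m handwheel '[{"gripper":1,"tx":0,"ty":0,"tz":0.002,"rx":0,"ry":0,"rz":0},{"gripper":1,"tx":0,"ty":0,"tz":0,"rx":0,"ry":0,"rz":0},{"gripper":1,"tx":0,"ty":0,"tz":0,"rx":0,"ry":0,"rz":0},{"gripper":1,"tx":0,"ty":0,"tz":0,"rx":0,"ry":0,"rz":0},{"gripper":1,"tx":0,"ty":0,"tz":0,"rx":0,"ry":0,"rz":0},{"gripper":1,"tx":0,"ty":0,"tz":0,"rx":0,"ry":0,"rz":0},{"gripper":1,"tx":0,"ty":0,"tz":0,"rx":0,"ry":0,"rz":0},{"gripper":1,"tx":0,"ty":0,"tz":0,"rx":0,"ry":0,"rz":0}]'
```

```text
t: 5.65
ee_pos: [476.2, -159.4, 184.7]
orientation: [3.136, -0.192, -0.0]
ft_force: [0.2, -0.2, -0.7]
width: 20.0
```

```bash
python3 -m handwheel '[{"gripper":1,"tx":0,"ty":0,"tz":-0.02,"rx":0,"ry":0,"rz":0},{"gripper":1,"tx":0,"ty":0,"tz":-0.04,"rx":0,"ry":0,"rz":0},{"gripper":1,"tx":0,"ty":0,"tz":-0.04,"rx":0,"ry":0,"rz":0},{"gripper":1,"tx":0.0095,"ty":-0.036,"tz":0,"rx":0,"ry":0,"rz":0},{"gripper":1,"tx":0.0075,"ty":-0.036,"tz":0,"rx":0,"ry":0,"rz":0},{"gripper":1,"tx":0.0075,"ty":-0.036,"tz":0,"rx":0,"ry":0,"rz":0},{"gripper":1,"tx":0.0075,"ty":-0.036,"tz":0,"rx":0,"ry":0,"rz":0},{"gripper":1,"tx":0.0075,"ty":-0.036,"tz":0,"rx":0,"ry":0,"rz":0}]'
python3 -m handwheel '[{"gripper":1,"tx":0,"ty":0,"tz":0,"rx":0,"ry":0,"rz":-4.5},{"gripper":1,"tx":0,"ty":0,"tz":0,"rx":0,"ry":0,"rz":-4.5},{"gripper":1,"tx":0,"ty":0,"tz":0,"rx":0,"ry":0,"rz":-4.5},{"gripper":1,"tx":0,"ty":0,"tz":0,"rx":0,"ry":0,"rz":0},{"gripper":1,"tx":0,"ty":0,"tz":0,"rx":0,"ry":0,"rz":0}]'
python3 - <<'E'
from h import *
o=ctrl.get_obs();p=viewer.get_image("wrist"); save("wrist3.png",p["image"])
np.savez("/tmp/wrist3.npz",**p,**{"ori":o["orientation"],"ee":o["ee_pos"]}); print(o["ee_pos"],o["ft_force"],R.from_rotvec(o["orientation"]).as_matrix().round(3))
E
```

```text
t: 6.65
ee_pos: [537.5, 15.6, 284.5]
orientation: [3.136, -0.192, -0.001]
ft_force: [1.0, -0.5, -1.9]
width: 19.8
t: 7.28
ee_pos: [537.3, 14.4, 284.5]
orientation: [-3.137, -0.175, 0.0]
ft_force: [0.4, -0.4, -2.7]
width: 20.0
[537.29649276  14.42677622 284.5462866 ] [ 0.42737326 -0.38671813 -2.66481225] [[ 0.994  0.111 -0.   ]
 [ 0.111 -0.994  0.   ]
 [-0.    -0.    -1.   ]]
```

View pics/wrist3.png

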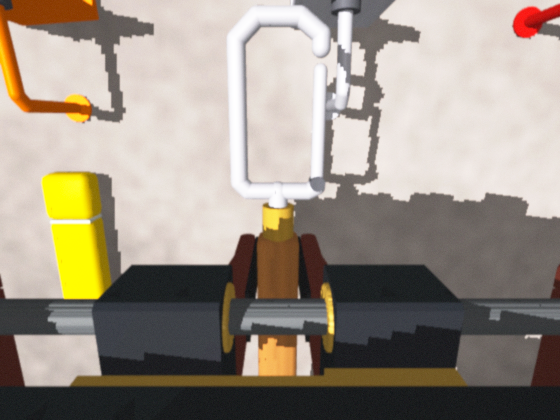

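The view shows the hook held straight ahead with its gate at column 321. The grey bracket's bend is at (341,102), right of the gate.

Run:
```python
from h import *
p,o=load("wrist3"); M=R.from_rotvec(o["orientation"]).as_matrix()
ee=o["ee_pos"]; C=cloud(p,o)
def hp(x,y,dz): # horn frame from grip, horn centre height below tcp
    return ee+M@np.array([x-16,-y,dz])
for n,x,y,obs in [("end",124,0,(277,17)),("rear",50,0,(278,190)),("gate",92,-18,(321,120)),("spine",92,18,(237,110))]:
    print(n,obs,np.round(proj(p,hp(x,y,175.5),o),1))
print("bend",proj(p,[617,-15,60],o),"foot",proj(p,[617,-15,1],o))
for u,v in [(277,17),(262,17),(237,110),(238,60),(237,160),(255,190),(321,100),(321,160),(341,102),(342,95),(344,60)]:
    print((u,v),C[v,u].round(1))
```

```text
end (277, 17) [275.7  16.1]
rear (278, 190) [276.  190.5]
gate (321, 120) [316.8  96.8]
spine (237, 110) [234.9  96.9]
bend (np.float64(342.0594457952834), np.float64(101.8933763684318)) foot (np.float64(327.5130957181441), np.float64(105.43878490035787))
(277, 17) [643.4  25.8 112.7]
(262, 17) [642.6  31.8 113.2]
(237, 110) [605.3  39.1 111.9]
(238, 60) [625.5  40.2 112.3]
(237, 160) [584.   37.  114.6]
(255, 190) [570.9  27.9 112.2]
(321, 100) [613.5   3.3 111.8]
(321, 160) [ 5.878e+02 -4.000e-01  1.116e+02]
(341, 102) [616.9 -14.5  59.6]
(342, 95) [620.5 -13.8  63.1]
(344, 60) [638.7 -11.8  64.3]
```

```bash
python3 -m handwheel '[{"gripper":1,"tx":0,"ty":0,"tz":0.03,"rx":0,"ry":0,"rz":0},{"gripper":1,"tx":0,"ty":0,"tz":0.03,"rx":0,"ry":0,"rz":0},{"gripper":1,"tx":0,"ty":0,"tz":0.025,"rx":0,"ry":0,"rz":0},{"gripper":1,"tx":0,"ty":0,"tz":0.011,"rx":0,"ry":0,"rz":0},{"gripper":1,"tx":0,"ty":0,"tz":0,"rx":0,"ry":0,"rz":0},{"gripper":1,"tx":0,"ty":0,"tz":0,"rx":0,"ry":0,"rz":0}]'
python3 - <<'E'
from h import *
o=ctrl.get_obs();p=viewer.get_image("wrist"); save("wrist4.png",p["image"])
np.savez("/tmp/wrist4.npz",**p,**{"ori":o["orientation"],"ee":o["ee_pos"]}); print(o["ee_pos"],o["ft_force"],o["moment"],R.from_rotvec(o["orientation"]).as_matrix().round(3))
E
```

```text
t: 8.07
ee_pos: [537.8, 14.5, 189.5]
orientation: [3.137, 0.177, 0.002]
ft_force: [-0.4, 0.2, -1.6]
width: 19.9
[537.84120978  14.45869129 189.47793512] [-0.42831017  0.21391794 -1.56126297] [ 0.04777573 -0.08770756 -0.00382722] [[ 0.994  0.113  0.001]
 [ 0.113 -0.994  0.   ]
 [ 0.001  0.    -1.   ]]
```

View pics/wrist4.png

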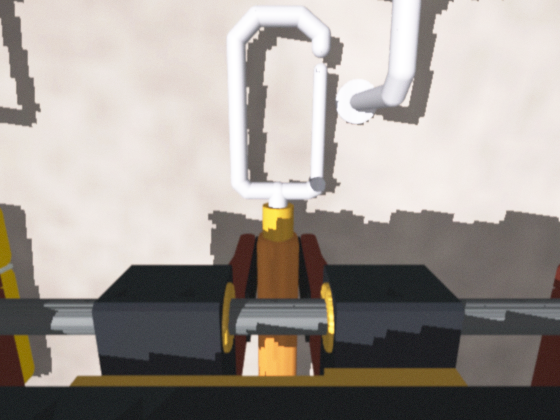

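Run:
```python
from h import *
p,o=load("wrist4"); C=cloud(p,o); M=R.from_rotvec(o["orientation"]).as_matrix(); ee=o["ee_pos"]
print(proj(p,[617,-15,13.5],o),proj(p,[617,-15,1],o))
L=lambda u,v: (M.T@(C[v,u]-ee)).round(1)  # tool frame
for u,v in [(277,17),(257,190),(237,110),(320,100),(320,130),(370,99),(375,97),(365,99),(395,90)]: print((u,v),L(u,v),C[v,u].round(1))
a=cv2.resize(p["image"][0:210,220:430],None,fx=2.8,fy=2.8,interpolation=cv2.INTER_CUBIC); save("w4c.png",a)
```

```text
(np.float64(362.32441136861826), np.float64(99.0243572579096)) (np.float64(355.9640312483124), np.float64(100.46086520870836))
(277, 17) [106.7   0.5 171.8] [644.2  26.   17.8]
(257, 190) [ 35.3  -8.6 170.3] [572.2  27.   19.2]
(237, 110) [ 70.4 -16.8 171.5] [606.1  39.1  18. ]
(320, 100) [ 74.5  19.  172.2] [614.2   4.   17.4]
(320, 130) [ 61.9  19.4 171.8] [601.8   2.2  17.7]
(370, 99) [ 73.8  34.6 149.5] [615.2 -11.6  40.1]
(375, 97) [ 74.1  34.6 142.9] [615.5 -11.6  46.6]
(365, 99) [ 74.1  34.2 155.4] [615.5 -11.2  34.2]
(395, 90) [ 75.5  37.4 131. ] [617.2 -14.2  58.6]
```

View pics/w4c.png

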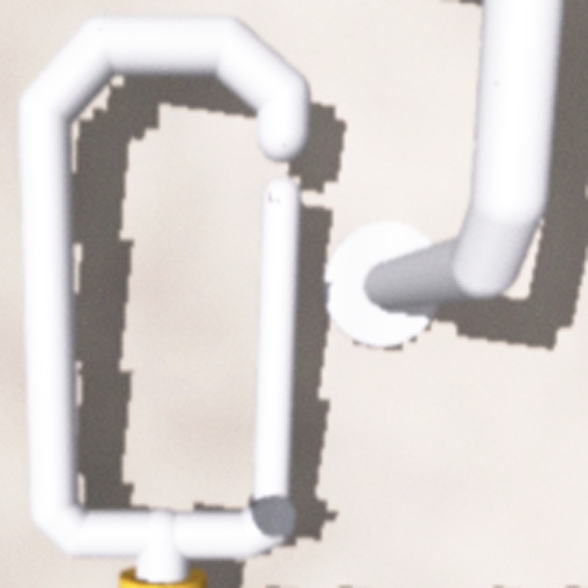

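```bash
python3 -m handwheel '[{"gripper":1,"tx":0,"ty":0.004,"tz":0,"rx":0,"ry":0,"rz":0},{"gripper":1,"tx":0,"ty":0.004,"tz":0.001,"rx":0,"ry":0,"rz":0},{"gripper":1,"tx":0,"ty":0.001,"tz":0,"rx":0,"ry":0,"rz":0},{"gripper":1,"tx":0,"ty":0,"tz":0,"rx":0,"ry":0,"rz":0}]'
python3 -m handwheel '[{"gripper":1,"tx":0,"ty":0.002,"tz":0,"rx":0,"ry":0,"rz":0},{"gripper":1,"tx":0,"ty":0,"tz":0,"rx":0,"ry":0,"rz":0}]'
python3 -m handwheel '[{"gripper":1,"tx":0,"ty":0.002,"tz":0,"rx":0,"ry":0,"rz":0},{"gripper":1,"tx":0,"ty":0,"tz":0,"rx":0,"ry":0,"rz":0}]'
python3 -m handwheel '[{"gripper":1,"tx":0,"ty":0.002,"tz":0,"rx":0,"ry":0,"rz":0},{"gripper":1,"tx":0,"ty":0,"tz":0,"rx":0,"ry":0,"rz":0}]'
```

```text
t: 8.62
ee_pos: [538.4, 5.3, 187.7]
orientation: [-3.137, -0.177, -0.0]
ft_force: [0.3, -0.0, -2.3]
width: 19.5
t: 8.88
ee_pos: [538.7, 3.5, 187.6]
orientation: [-3.137, -0.178, 0.0]
ft_force: [-0.8, 0.7, -1.4]
width: 19.5
t: 9.12
ee_pos: [538.8, 1.6, 187.7]
orientation: [-3.136, -0.178, 0.0]
ft_force: [-0.2, 1.9, -2.0]
width: 19.7
t: 9.38
ee_pos: [539.0, -0.4, 187.6]
orientation: [-3.136, -0.178, 0.001]
ft_force: [0.1, 3.3, -1.9]
width: 19.9
```

```bash
python3 -m handwheel '[{"gripper":1,"tx":0,"ty":0.002,"tz":0,"rx":0,"ry":0,"rz":0},{"gripper":1,"tx":0,"ty":0.002,"tz":0,"rx":0,"ry":0,"rz":0},{"gripper":1,"tx":0,"ty":0,"tz":0,"rx":0,"ry":0,"rz":0}]'
python3 -m handwheel '[{"gripper":1,"tx":0,"ty":0.002,"tz":0,"rx":0,"ry":0,"rz":0},{"gripper":1,"tx":0,"ty":0.002,"tz":0,"rx":0,"ry":0,"rz":0},{"gripper":1,"tx":0,"ty":0,"tz":0,"rx":0,"ry":0,"rz":0}]'
python3 - <<'E'
from h import *
o=ctrl.get_obs();p=viewer.get_image("wrist"); 
np.savez("/tmp/wrist5.npz",**p,**{"ori":o["orientation"],"ee":o["ee_pos"]}); print(o["ee_pos"],o["ft_force"],o["moment"])
a=cv2.resize(p["image"][0:260,200:430],None,fx=2.3,fy=2.3,interpolation=cv2.INTER_CUBIC); save("w5c.png",a)
E
```

```text
t: 9.75
ee_pos: [539.5, -4.5, 187.7]
orientation: [-3.137, -0.178, 0.0]
ft_force: [-0.4, 3.2, -1.1]
width: 19.6
t: 10.12
ee_pos: [540.2, -8.5, 187.7]
orientation: [3.137, 0.178, 0.001]
ft_force: [0.7, 4.7, -3.0]
width: 20.1
[540.20585698  -8.49197044 187.71252828] [ 0.72513005  4.68899513 -2.97269128] [ 0.81718099 -0.1280109   0.39253216]
```

View pics/w5c.png

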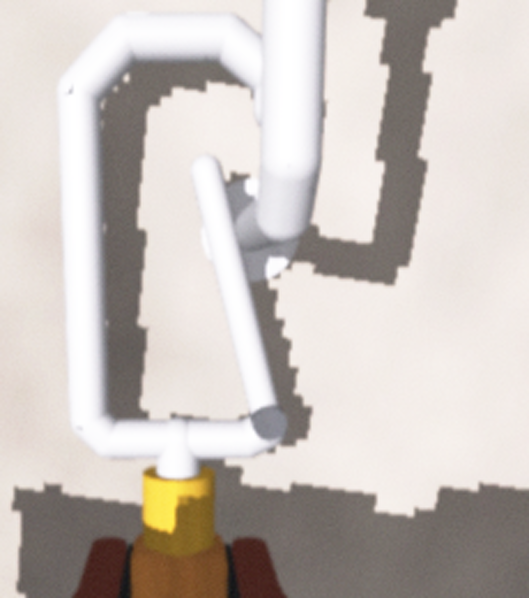

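The view shows the gate swung in by about 0.22 rad with the bar against it. The horn has yawed about 3° in the grip, so I'll press further and counter-turn.

```bash
python3 -m handwheel '[{"gripper":1,"tx":0,"ty":0.001,"tz":0,"rx":0,"ry":0,"rz":1},{"gripper":1,"tx":0,"ty":0.001,"tz":0,"rx":0,"ry":0,"rz":1},{"gripper":1,"tx":0,"ty":0.001,"tz":0,"rx":0,"ry":0,"rz":1},{"gripper":1,"tx":0,"ty":0.0015,"tz":0,"rx":0,"ry":0,"rz":0},{"gripper":1,"tx":0,"ty":0,"tz":0,"rx":0,"ry":0,"rz":0}]'
python3 - <<'E'
from h import *
o=ctrl.get_obs();p=viewer.get_image("wrist"); 
np.savez("/tmp/wrist6.npz",**p,**{"ori":o["orientation"],"ee":o["ee_pos"]}); print(o["ee_pos"],o["ft_force"],o["moment"])
a=cv2.resize(p["image"][0:260,200:430],None,fx=2.3,fy=2.3,interpolation=cv2.INTER_CUBIC); save("w6c.png",a)
E
```

```text
t: 10.8
ee_pos: [540.4, -12.8, 187.7]
orientation: [-3.14, -0.095, 0.0]
ft_force: [-0.1, 5.2, -1.9]
width: 19.8
[540.39433123 -12.81008193 187.72920363] [-0.12452347  5.15624633 -1.91831141] [ 0.94949134 -0.12925755  0.4428224 ]
```

View pics/w6c.png

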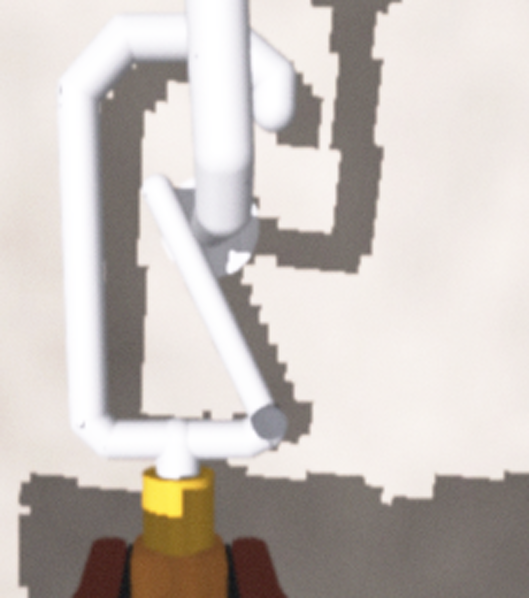

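```bash
cat >> h.py <<'E'
def hookfit(p,o,spine,rear,end,nose=None):
    """pixels -> horn-plane points (z=12) world"""
    z=o["ee_pos"][2]-175.7
    return [onz(p,q,z,o) for q in (spine[0],spine[1],rear,end)]
E
python3 - <<'E'
from h import *
p,o=load("wrist6"); z=o["ee_pos"][2]-175.7
w=lambda x,y:onz(p,(200+x/2.3,y/2.3),z,o)
s1,s2=w(88,390),w(78,110); r1,r2=w(120,437),w(235,437); nose=w(276,108); piv=w(268,420); gt=w(158,188); e=w(155,37)
u=(s2-s1)[:2]; u/=np.linalg.norm(u); n=np.array([-u[1],u[0]])
print("z",z,"yaw",np.degrees(np.arctan2(u[1],u[0])),"tool",np.degrees(np.arctan2(*R.from_rotvec(o["orientation"]).as_matrix()[[1,0],0])))
B=np.array([616.7,-15])
for nm,q in [("s1",s1),("s2",s2),("r1",r1),("nose",nose),("piv",piv),("gt",gt),("end",e),("bar",np.r_[B,0])]:
    d=q[:2]-s1[:2]; print(nm,q[:2].round(1),"along",round(d@u,1),"y rel spine",round(d@n,1))
print("bar px",[(c-a)*2.3 for c,a in zip(proj(p,[616.7,-15,z],o),(200,0))])
E
```

```text
z 12.029203628943833 yaw 3.8133342344756365 tool 3.456778567264347
s1 [583.2   7.2] along 0.0 y rel spine 0.0
s2 [635.1  10.7] along 52.0 y rel spine 0.0
r1 [5.739e+02 4.000e-01] along -9.7 y rel spine -6.2
nose [637.6 -25.8] along 52.1 y rel spine -36.6
piv [579.2 -29.5] along -6.4 y rel spine -36.4
gt [622.4  -4.8] along 38.3 y rel spine -14.6
end [648.1  -2.9] along 64.1 y rel spine -14.4
bar [616.7 -15. ] along 32.0 y rel spine -24.4
bar px [np.float64(209.7618057821549), np.float64(222.80985563179084)]
```

The bar is 11–12 mm inside the gate line and 24 mm behind the seat, which is right at the entry. Next I draw back.

```bash
python3 -m handwheel '[{"gripper":1,"tx":0,"ty":0.0005,"tz":0,"rx":0,"ry":0,"rz":0},{"gripper":1,"tx":-0.003,"ty":0,"tz":0,"rx":0,"ry":0,"rz":0},{"gripper":1,"tx":-0.003,"ty":0,"tz":0,"rx":0,"ry":0,"rz":0},{"gripper":1,"tx":-0.003,"ty":0,"tz":0,"rx":0,"ry":0,"rz":0},{"gripper":1,"tx":0,"ty":0,"tz":0,"rx":0,"ry":0,"rz":0}]'
python3 - <<'E'
from h import *
o=ctrl.get_obs();p=viewer.get_image("wrist"); 
np.savez("/tmp/wrist7.npz",**p,**{"ori":o["orientation"],"ee":o["ee_pos"]}); print(o["ee_pos"],o["ft_force"],o["moment"])
a=cv2.resize(p["image"][0:260,200:430],None,fx=2.3,fy=2.3,interpolation=cv2.INTER_CUBIC); save("w7c.png",a)
E
```

```text
t: 11.48
ee_pos: [530.7, -14.0, 187.6]
orientation: [-3.14, -0.095, 0.003]
ft_force: [-2.4, 2.7, 0.2]
width: 20.1
[530.74649128 -14.02603425 187.55540831] [-2.38790872  2.71237572  0.20913727] [0.50053466 0.2903422  0.23216973]
```

View pics/w7c.png

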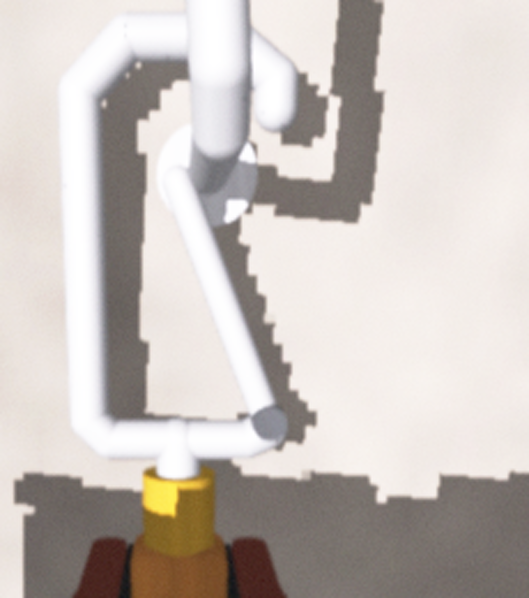

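The bar is just in front of the gate tip, about 14 mm behind the seat. I'll keep drawing back.

```bash
python3 -m handwheel '[{"gripper":1,"tx":-0.002,"ty":0,"tz":0,"rx":0,"ry":0,"rz":0},{"gripper":1,"tx":-0.002,"ty":0,"tz":0,"rx":0,"ry":0,"rz":0},{"gripper":1,"tx":-0.002,"ty":0.001,"tz":0,"rx":0,"ry":0,"rz":0},{"gripper":1,"tx":0,"ty":0.001,"tz":0,"rx":0,"ry":0,"rz":0},{"gripper":1,"tx":0,"ty":0,"tz":0,"rx":0,"ry":0,"rz":0}]'
python3 - <<'E'
from h import *
o=ctrl.get_obs();p=viewer.get_image("wrist"); 
np.savez("/tmp/wrist8.npz",**p,**{"ori":o["orientation"],"ee":o["ee_pos"]}); print(o["ee_pos"],o["ft_force"],o["moment"])
a=cv2.resize(p["image"][0:260,200:430],None,fx=2.3,fy=2.3,interpolation=cv2.INTER_CUBIC); save("w8c.png",a)
E
```

```text
t: 12.15
ee_pos: [526.0, -16.6, 187.8]
orientation: [3.14, 0.095, 0.002]
ft_force: [0.2, 0.5, -1.9]
width: 19.9
[525.97071251 -16.63917551 187.8349121 ] [ 0.1961748   0.46404135 -1.92411859] [ 0.03222382 -0.08538059  0.00284412]
```

View pics/w8c.png

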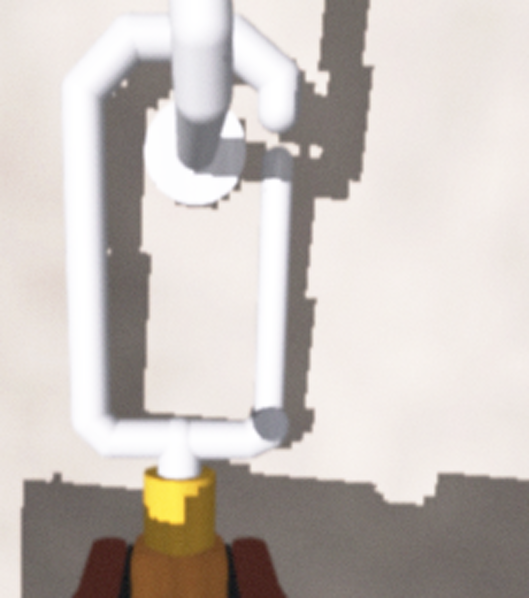

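The gate is shut and the bar is inside. I'll centre it and draw back to the seat, watching the force.

```bash
python3 -m handwheel '[{"gripper":1,"tx":-0.002,"ty":0.001,"tz":0,"rx":0,"ry":0,"rz":0},{"gripper":1,"tx":-0.002,"ty":0.001,"tz":0,"rx":0,"ry":0,"rz":0},{"gripper":1,"tx":0,"ty":0,"tz":0,"rx":0,"ry":0,"rz":0}]'
python3 -m handwheel '[{"gripper":1,"tx":-0.001,"ty":0,"tz":0,"rx":0,"ry":0,"rz":0},{"gripper":1,"tx":0,"ty":0,"tz":0,"rx":0,"ry":0,"rz":0}]'
python3 -m handwheel '[{"gripper":1,"tx":-0.001,"ty":0,"tz":0,"rx":0,"ry":0,"rz":0},{"gripper":1,"tx":0,"ty":0,"tz":0,"rx":0,"ry":0,"rz":0}]'
python3 - <<'E'
from h import *
o=ctrl.get_obs();p=viewer.get_image("wrist"); 
np.savez("/tmp/wrist9.npz",**p,**{"ori":o["orientation"],"ee":o["ee_pos"]}); print(o["ee_pos"],o["ft_force"],o["moment"])
a=cv2.resize(p["image"][0:260,200:430],None,fx=2.3,fy=2.3,interpolation=cv2.INTER_CUBIC); save("w9c.png",a)
E
```

```text
t: 12.58
ee_pos: [521.5, -18.6, 187.7]
orientation: [-3.14, -0.095, 0.0]
ft_force: [-0.2, -0.2, -1.5]
width: 19.8
t: 12.82
ee_pos: [520.6, -18.5, 187.7]
orientation: [-3.14, -0.096, 0.0]
ft_force: [0.1, 0.6, -2.2]
width: 20.0
t: 13.08
ee_pos: [519.6, -18.6, 187.7]
orientation: [-3.14, -0.096, 0.0]
ft_force: [0.0, -1.5, -3.3]
width: 19.9
[519.6049598  -18.62681775 187.65920676] [ 0.02289063 -1.45369081 -3.28751403] [ 0.0215055  -0.07093396  0.00859124]
```

View pics/w9c.png

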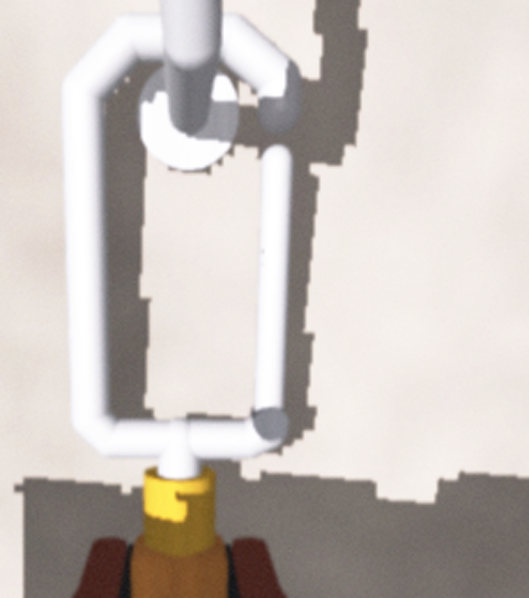

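The gate is shut and the bar is centred, about 3 mm short of the end.

```bash
python3 -m handwheel '[{"gripper":1,"tx":-0.001,"ty":0.0005,"tz":0,"rx":0,"ry":0,"rz":0},{"gripper":1,"tx":-0.001,"ty":0,"tz":0,"rx":0,"ry":0,"rz":0},{"gripper":1,"tx":0,"ty":0,"tz":0,"rx":0,"ry":0,"rz":0}]'
python3 -m handwheel '[{"gripper":1,"tx":-0.0005,"ty":0,"tz":0,"rx":0,"ry":0,"rz":0},{"gripper":1,"tx":0,"ty":0,"tz":0,"rx":0,"ry":0,"rz":0}]'
python3 -m handwheel '[{"gripper":1,"tx":-0.0005,"ty":0,"tz":0,"rx":0,"ry":0,"rz":0},{"gripper":1,"tx":0,"ty":0,"tz":0,"rx":0,"ry":0,"rz":0}]'
```

```text
t: 13.5
ee_pos: [517.6, -19.3, 187.7]
orientation: [-3.14, -0.096, 0.0]
ft_force: [-0.1, 0.8, -1.5]
width: 20.3
t: 13.75
ee_pos: [517.2, -19.3, 187.7]
orientation: [-3.14, -0.096, 0.0]
ft_force: [-0.4, 0.3, -1.8]
width: 19.7
t: 14.0
ee_pos: [516.7, -19.3, 187.7]
orientation: [3.14, 0.096, -0.0]
ft_force: [0.9, 0.6, -2.0]
width: 19.9
```

```bash
python3 -m handwheel '[{"gripper":1,"tx":-0.0005,"ty":0,"tz":0,"rx":0,"ry":0,"rz":0},{"gripper":1,"tx":0,"ty":0,"tz":0,"rx":0,"ry":0,"rz":0}]'
python3 -m handwheel '[{"gripper":1,"tx":-0.0005,"ty":0,"tz":0,"rx":0,"ry":0,"rz":0},{"gripper":1,"tx":0,"ty":0,"tz":0,"rx":0,"ry":0,"rz":0}]'
python3 -m handwheel '[{"gripper":1,"tx":-0.0005,"ty":0,"tz":0,"rx":0,"ry":0,"rz":0},{"gripper":1,"tx":0,"ty":0,"tz":0,"rx":0,"ry":0,"rz":0}]'
```

```text
t: 14.25
ee_pos: [516.4, -19.3, 187.8]
orientation: [3.14, 0.096, 0.001]
ft_force: [0.4, 0.2, -2.0]
width: 19.8
t: 14.5
ee_pos: [516.1, -19.4, 187.8]
orientation: [3.14, 0.096, 0.002]
ft_force: [3.4, -0.4, -1.7]
width: 19.7
t: 14.75
ee_pos: [515.9, -19.4, 187.9]
orientation: [3.14, 0.096, 0.003]
ft_force: [4.8, 0.6, -2.6]
width: 20.0
```

```bash
python3 -m handwheel '[{"gripper":1,"tx":-0.0005,"ty":0,"tz":0,"rx":0,"ry":0,"rz":0},{"gripper":1,"tx":0,"ty":0,"tz":0,"rx":0,"ry":0,"rz":0}]'
python3 -m handwheel '[{"gripper":1,"tx":-0.0005,"ty":0,"tz":0,"rx":0,"ry":0,"rz":0},{"gripper":1,"tx":0,"ty":0,"tz":0,"rx":0,"ry":0,"rz":0}]'
python3 - <<'E'
from h import *
p=viewer.get_image("side")
for i in range(1):
    o=ctrl.get_obs(); print(o["t"],o["ft_force"],o["moment"])
save("side9.png",cv2.resize(p["image"][170:300,200:380],None,fx=4,fy=4,interpolation=cv2.INTER_CUBIC))
E
```

```text
t: 15.0
ee_pos: [515.6, -19.4, 188.0]
orientation: [3.14, 0.096, 0.004]
ft_force: [5.9, 1.3, -3.2]
width: 19.9
t: 15.25
ee_pos: [515.4, -19.5, 188.1]
orientation: [3.14, 0.096, 0.005]
ft_force: [7.4, 0.5, -3.8]
width: 20.0
15.3 [ 6.73755524  1.11015058 -4.15335997] [ 0.16744283 -1.13880815  0.02951549]
```

```bash
python3 -m handwheel '[{"gripper":1,"tx":-0.0005,"ty":0,"tz":0,"rx":0,"ry":0,"rz":0},{"gripper":1,"tx":-0.0005,"ty":0,"tz":0,"rx":0,"ry":0,"rz":0},{"gripper":1,"tx":0,"ty":0,"tz":0,"rx":0,"ry":0,"rz":0}]'
python3 -m handwheel '[{"gripper":1,"tx":-0.0005,"ty":0,"tz":0,"rx":0,"ry":0,"rz":0},{"gripper":1,"tx":0,"ty":0,"tz":0,"rx":0,"ry":0,"rz":0}]'
python3 - <<'E'
from h import *
o=ctrl.get_obs(); print(o["t"],o["ft_force"],o["moment"])
E
```

```text
t: 15.68
ee_pos: [515.0, -19.5, 188.2]
orientation: [3.14, 0.096, 0.008]
ft_force: [9.3, 1.3, -5.0]
width: 19.8
t: 15.92
ee_pos: [514.8, -19.6, 188.3]
orientation: [3.14, 0.096, 0.009]
ft_force: [10.6, 1.4, -5.3]
width: 19.6
15.925 [10.58493713  1.37376868 -5.32555093] [ 0.16264507 -1.4950542   0.03816998]
```

```bash
python3 -m handwheel '[{"gripper":1,"tx":-0.0005,"ty":0,"tz":0,"rx":0,"ry":0,"rz":0},{"gripper":1,"tx":0,"ty":0,"tz":0,"rx":0,"ry":0,"rz":0}]'
python3 -m handwheel '[{"gripper":1,"tx":0,"ty":0,"tz":0,"rx":0,"ry":0,"rz":0},{"gripper":1,"tx":0,"ty":0,"tz":0,"rx":0,"ry":0,"rz":0}]'
python3 -m handwheel '[{"gripper":1,"tx":0,"ty":0,"tz":0,"rx":0,"ry":0,"rz":0},{"gripper":1,"tx":0,"ty":0,"tz":0,"rx":0,"ry":0,"rz":0}]'
python3 -m handwheel '[{"gripper":1,"tx":0,"ty":0,"tz":0,"rx":0,"ry":0,"rz":0},{"gripper":1,"tx":0,"ty":0,"tz":0,"rx":0,"ry":0,"rz":0}]'
```

```text
t: 16.18
ee_pos: [514.6, -19.6, 188.4]
orientation: [3.14, 0.096, 0.011]
ft_force: [11.1, 1.5, -5.6]
width: 19.8
t: 16.42
ee_pos: [514.6, -19.6, 188.4]
orientation: [3.14, 0.096, 0.011]
ft_force: [11.1, 1.2, -5.3]
width: 19.8
t: 16.68
ee_pos: [514.6, -19.7, 188.4]
orientation: [3.14, 0.096, 0.011]
ft_force: [11.2, -0.0, -6.1]
width: 19.9
t: 16.92
ee_pos: [514.6, -19.7, 188.4]
orientation: [3.14, 0.095, 0.011]
ft_force: [10.5, 1.2, -5.9]
width: 20.1
```

```bash
python3 -m handwheel '[{"gripper":1,"tx":-0.0004,"ty":0,"tz":0,"rx":0,"ry":0,"rz":0},{"gripper":1,"tx":0,"ty":0,"tz":0,"rx":0,"ry":0,"rz":0}]'
python3 -m handwheel '[{"gripper":1,"tx":0,"ty":0,"tz":0,"rx":0,"ry":0,"rz":0},{"gripper":1,"tx":0,"ty":0,"tz":0,"rx":0,"ry":0,"rz":0}]'
python3 -m handwheel '[{"gripper":1,"tx":0,"ty":0,"tz":0,"rx":0,"ry":0,"rz":0},{"gripper":1,"tx":0,"ty":0,"tz":0,"rx":0,"ry":0,"rz":0}]'
python3 -m handwheel '[{"gripper":1,"tx":0,"ty":0,"tz":0,"rx":0,"ry":0,"rz":0},{"gripper":1,"tx":0,"ty":0,"tz":0,"rx":0,"ry":0,"rz":0}]'
python3 - <<'E'
from h import *
o=ctrl.get_obs();p=viewer.get_image("wrist"); 
np.savez("/tmp/wrist10.npz",**p,**{"ori":o["orientation"],"ee":o["ee_pos"]}); print(o["ee_pos"],o["ft_force"],o["moment"])
a=cv2.resize(p["image"][0:260,200:430],None,fx=2.3,fy=2.3,interpolation=cv2.INTER_CUBIC); save("w10c.png",a)
p=viewer.get_image("side"); save("side10.png",cv2.resize(p["image"][170:300,200:380],None,fx=4,fy=4,interpolation=cv2.INTER_CUBIC))
E
```

```text
t: 17.18
ee_pos: [514.4, -19.7, 188.4]
orientation: [3.14, 0.096, 0.012]
ft_force: [11.8, 1.0, -5.6]
width: 19.9
t: 17.42
ee_pos: [514.5, -19.7, 188.5]
orientation: [3.14, 0.096, 0.012]
ft_force: [12.6, 0.0, -6.1]
width: 20.0
t: 17.68
ee_pos: [514.4, -19.7, 188.4]
orientation: [3.14, 0.096, 0.012]
ft_force: [11.7, 1.0, -6.2]
width: 20.2
t: 17.92
ee_pos: [514.5, -19.7, 188.5]
orientation: [3.14, 0.096, 0.012]
ft_force: [11.8, 0.8, -6.2]
width: 20.1
[514.46704427 -19.67866569 188.46129976] [11.83966685  0.83756313 -6.23201855] [ 0.16976824 -1.71907196  0.09481193]
```

View pics/w10c.png

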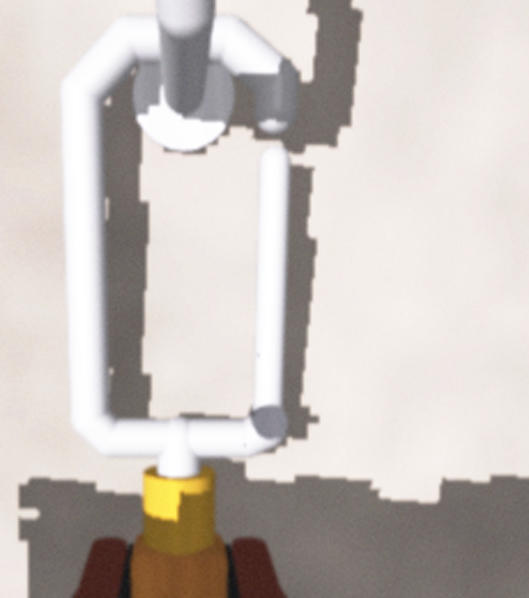

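View pics/side10.png

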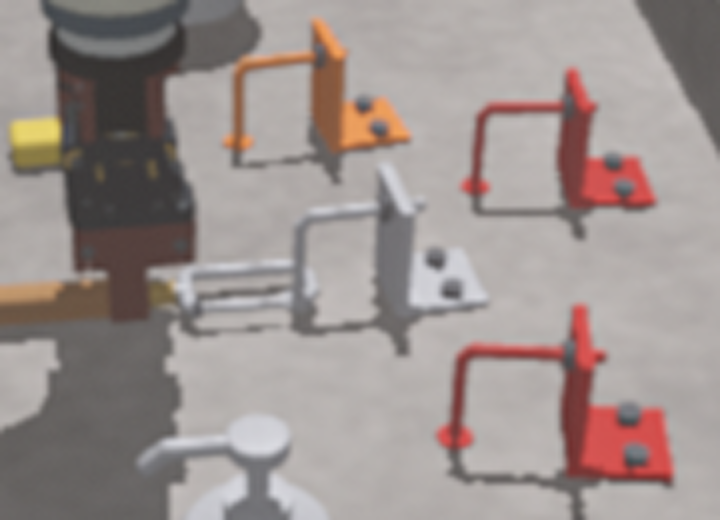

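The pull held at about 12 N for roughly 0.9 s, with the bar in the closed end and the gate shut. I'll relax, lower and release.

```bash
python3 -m handwheel '[{"gripper":1,"tx":0.001,"ty":0,"tz":0,"rx":0,"ry":0,"rz":0},{"gripper":1,"tx":0.001,"ty":0,"tz":0,"rx":0,"ry":0,"rz":0},{"gripper":1,"tx":0.001,"ty":0,"tz":0,"rx":0,"ry":0,"rz":0},{"gripper":1,"tx":0.0005,"ty":0,"tz":0,"rx":0,"ry":0,"rz":0},{"gripper":1,"tx":0,"ty":0,"tz":0,"rx":0,"ry":0,"rz":0}]'
python3 -m handwheel '[{"gripper":1,"tx":0,"ty":0,"tz":0.001,"rx":0,"ry":0,"rz":0},{"gripper":1,"tx":0,"ty":0,"tz":0.001,"rx":0,"ry":0,"rz":0},{"gripper":1,"tx":0,"ty":0,"tz":0.0005,"rx":0,"ry":0,"rz":0},{"gripper":1,"tx":0,"ty":0,"tz":0,"rx":0,"ry":0,"rz":0}]'
```

```text
t: 18.65
ee_pos: [515.8, -19.5, 187.9]
orientation: [3.14, 0.095, 0.002]
ft_force: [5.8, -1.0, -2.6]
width: 19.8
t: 19.15
ee_pos: [515.8, -19.4, 185.4]
orientation: [3.14, 0.096, 0.002]
ft_force: [5.9, 0.5, 0.8]
width: 19.8
```

```bash
python3 -m handwheel '[{"gripper":1,"tx":0.0005,"ty":0,"tz":0,"rx":0,"ry":0,"rz":0},{"gripper":1,"tx":0.0005,"ty":0,"tz":0,"rx":0,"ry":0,"rz":0},{"gripper":1,"tx":0,"ty":0,"tz":0,"rx":0,"ry":0,"rz":0},{"gripper":1,"tx":0,"ty":0,"tz":0,"rx":0,"ry":0,"rz":0}]'
```

```text
t: 19.65
ee_pos: [516.2, -19.4, 185.2]
orientation: [-3.14, -0.096, 0.001]
ft_force: [3.2, 0.4, 2.2]
width: 19.7
```

```bash
python3 -m handwheel '[{"gripper":1,"tx":0.0006,"ty":0,"tz":0,"rx":0,"ry":0,"rz":0},{"gripper":1,"tx":0,"ty":0,"tz":0,"rx":0,"ry":0,"rz":0},{"gripper":0.3,"tx":0,"ty":0,"tz":0,"rx":0,"ry":0,"rz":0},{"gripper":0.3,"tx":0,"ty":0,"tz":0,"rx":0,"ry":0,"rz":0},{"gripper":0.3,"tx":0,"ty":0,"tz":0,"rx":0,"ry":0,"rz":0},{"gripper":0.3,"tx":0,"ty":0,"tz":0,"rx":0,"ry":0,"rz":0},{"gripper":0.3,"tx":0,"ty":0,"tz":0,"rx":0,"ry":0,"rz":0}]'
python3 - <<'E'
from h import *
o=ctrl.get_obs();p=viewer.get_image("wrist"); print(o["ft_force"],o["width"])
save("w11.png",p["image"])
E
```

```text
t: 20.52
ee_pos: [516.9, -19.3, 185.2]
orientation: [-3.14, -0.096, 0.0]
ft_force: [0.3, 0.2, 0.2]
width: 61.1
[0.28588141 0.23164948 0.19865179] 61.13384837405281
```

View pics/w11.png

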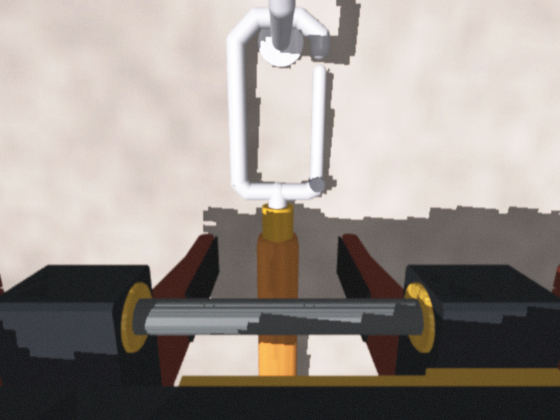

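The fingers are clear on both sides of the handle (218 and 338 versus 258–298). I'll lift away.

```bash
python3 -m handwheel '[{"gripper":0.3,"tx":0,"ty":0,"tz":-0.02,"rx":0,"ry":0,"rz":0},{"gripper":0.3,"tx":0,"ty":0,"tz":-0.04,"rx":0,"ry":0,"rz":0},{"gripper":0.3,"tx":0,"ty":0,"tz":-0.04,"rx":0,"ry":0,"rz":0},{"gripper":0.3,"tx":0,"ty":0,"tz":-0.04,"rx":0,"ry":0,"rz":0},{"gripper":0.3,"tx":-0.04,"ty":0,"tz":-0.02,"rx":0,"ry":0,"rz":0},{"gripper":0.3,"tx":-0.02,"ty":0,"tz":0,"rx":0,"ry":0,"rz":0},{"gripper":0.3,"tx":0,"ty":0,"tz":0,"rx":0,"ry":0,"rz":0}]'
python3 - <<'E'
from h import *
o=ctrl.get_obs();p=viewer.get_image("wrist"); print(o["ft_force"])
A=cv2.resize(p["image"][0:260,140:420],None,fx=2.2,fy=2.2,interpolation=cv2.INTER_CUBIC); save("w12.png",A)
p=viewer.get_image("side"); save("side12.png",p["image"]); save("side12c.png",cv2.resize(p["image"][180:300,180:360],None,fx=4,fy=4,interpolation=cv2.INTER_CUBIC))
p=viewer.get_image("top"); save("top12.png",p["image"])
E
```

```text
t: 21.45
ee_pos: [456.0, -23.0, 345.5]
orientation: [-3.14, -0.095, 0.0]
ft_force: [-0.2, -0.5, 1.2]
width: 61.6
[-0.22753991 -0.46466643  1.24452126]
```

View pics/w12.png

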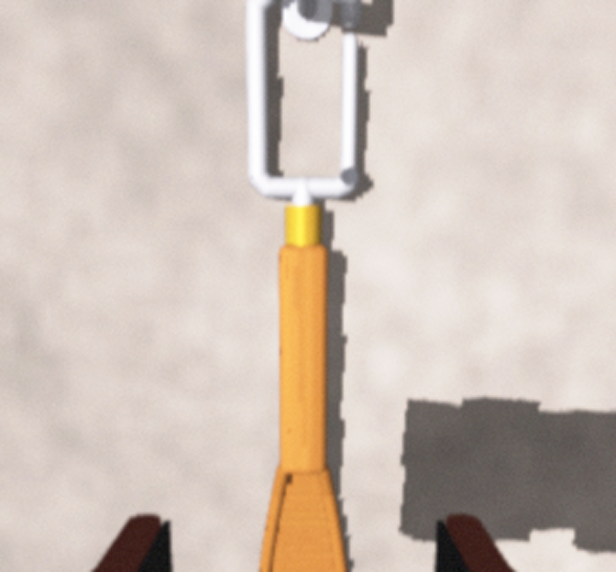

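View pics/side12c.png

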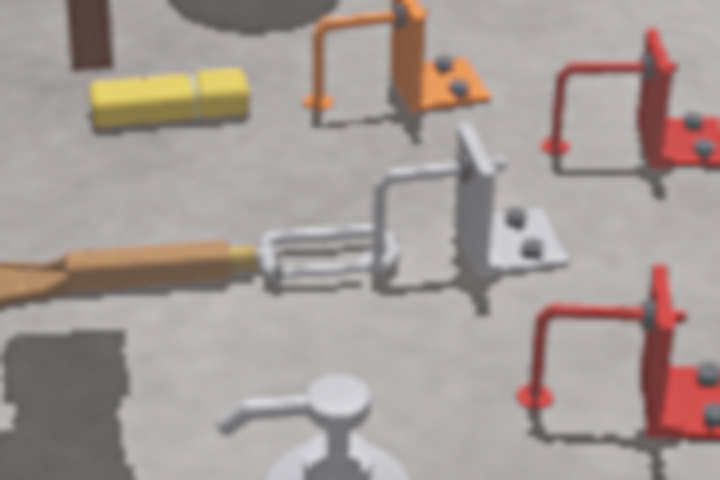

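View pics/top12.png

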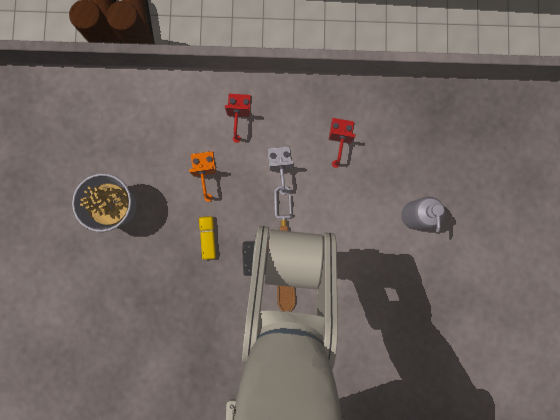

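```bash
python3 -c "
from workcell import ctrl
print(ctrl.close_job())"
```

```text
the job is handed in; nothing more can be done
None
```

The horn is clipped onto the grey steel bracket, let go, and lying on the counter. I handed the job in at about 21.6 s; no verdict is reported.

- **Clipping:** I pressed the gate sideways against the bar with about 5 N until the bar was about 12 mm inside. As I drew the horn back, the gate sprang shut.
- **Pull:** With the bar seated, I held about 11 N for roughly 0.8 s, then 11.7–12.6 N for about 0.9 s. The highest wrist reading was about 14 N in total, including a downward part of 6 N, some of it the horn's weight.
- **Disagreement:** While pulling, I saw a downward load of about 4 N beyond the horn's weight, probably the hook rubbing on the bar. It went away once I relaxed the pull.
- **Last checks:** The pictures show the gate shut with the bar in the hook's closed end. The dispenser, stick, pail and look-alike brackets look unmoved in the top view, and the gripper is clear of everything.

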